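# Latch the instrument case's cover

## Robot

A 6-joint arm with a two-finger parallel gripper is mounted at the origin on the work surface. World frame = base frame: x ahead of the robot, y to its left, z up, the work surface at z = 0. Lengths are in m, angles in rad, forces in N, time in s.
With the tool pointing down it reaches from about 0.3 to 0.875 m from the base axis. Payload 4.2 kg.
Tool frame: the origin (TCP) lies at the very end of the fingers, on their centre line; the grasp point (between the pads) lies 19 mm behind it; z points along the fingers, y is the line along which they close (so a half turn about z gives the same grasp; the last joint's range is limited). The gripper opens to 85 mm and grips with 20 to 120 N. Pads are 22 mm wide; open, the fingers measure 114 mm over their backs; the gripper's body (76 mm by 85 mm) begins 54 mm behind the grasp point. The pads swing forward as they close: fully open they stand 13 mm farther back than shut.
Start: joints at [-1.196, 0.32, 1.565, -0, 1.257, -0.02], TCP at [0.221, -0.531, 0.231] pointing down, gripper open.
Joint ranges: [-3.11, 3.11], [-0.84, 2.01], [0.21, 2.61], [-1.34, 4.49], [0.05, 2.63], [-2.56, 2.56]. Speed limits (rad/s): [2.57, 2.57, 3.14, 3.14, 3.14, 3.14].

## Interface

Orientations are given as [roll, pitch, yaw] about the fixed x, y, z axes, in that order (R = Rz(yaw) Ry(pitch) Rx(roll)).
In Python, from rig import robot gives the robot as it stands.
- The arm moves only by the tool carry_out, never from a script. Its argument "targets" is text: rows parted by semicolons, each of 6 numbers parted by spaces: the shift along the tool's x, y, z in normalised numbers (1 is 0.75 m), then the turn, a rotation vector about the tool's x, y, z in parts of the range, where 1.0 means pi rad. A call has exactly 5 rows; each row is the pose to reach, as a shift and turn from the pose commanded when the call began, along the tool's axes at that moment; what a row does not reach only later rows make up. A row lasts 1/10 s, in which the tool goes at most 50 mm and 8.59 degrees, less where a joint would pass 70% of its speed; a pose out of reach is approached as far as the arm can. Shift and turn numbers lie between -1 and 1, and a call with a number outside is refused. A call with a gripper value outside its range is refused whole. "fingers" is the closure, from 0 (fully open) to 1 (shut), set as the call begins (left out, the last holds). The fingers move at their own pace and stop on an object; "force" is the grip in N (left out, the last holds). Time passes only in rows, so rows that repeat a pose let the fingers close, or fill a call up. It gives the time, the measured TCP pose, the force, the opening and the grip force at its end, in the units of the state.
- robot.get_state(): the state, without advancing time (a new reading comes with each control period).
- robot.snapshot(name): name is "side" or "top"; returns the picture (400x640x3 uint8, blue, green, red); there is no depth.
- robot.get_calibration(name): a dict with "camera_matrix" (3x3 intrinsics, pixels), "xyz" and "attitude" of the camera in the world. Camera axes: x right, y down, z forward; pixel columns grow to the right and rows downward; lengths in m; the calibration is good to about 2 mm. A picture is of the moment at which its call begins. get_calibration takes no time and is no camera call.
- robot.job_done(): hands the job in; it is judged then, once.
The state is a dict: "t": time; "q": joint angles; "dq": joint speeds; "tau": joint torques, N m; "ee_pos": TCP position; "eef_rot": TCP orientation; "force": force on the tool from outside, world axes, zero at the start; "torque": the same for the moment, N m; "opening": finger opening in m; "finger_force": force on a finger pad.
Only numpy, scipy, OpenCV 4.12 (cv2) and the standard library are available. Lean on these libraries where they do the work, as an engineer would, in place of code of your own. Each camera call takes 0.05 s, during which the arm holds its last target. There are 200 camera calls.

## Task

Close the draw latch on the green case: take the red tab of the wire loop, hook the loop's bar behind the brass hook on the cover, under its lip, drawing it back only until you feel it touch, and let go; then press the lever over from above until it lies flat past centre, so that the latch pulls the cover in. Work gently: do not haul on the loop with the gripper (about 20 N at most), press on the lever with no more than about 35 N and without squeezing it, do not shove the cover itself, and leave the jars, tins and other things alone.

Things in the scene. Friction and masses are not known exactly. Their poses are not given: they have to be found in the camera images.
- case: green steel case lying on its back, fixed; 200 mm wide (x), 100 high; origin on the bench below the seam between body (y = -170 to 0 mm) and cover. Its y axis runs along the latch from lever to cover. The draw latch is on the upper side (z = 100) on the line x = 0
- cover: green end cover, 200 x 130 x 100 mm, slides along the case's y only. Its frame is the case's moved by the gap: y = 16 mm at the start (its stop; seal and spring push it outward with 20 N, 2.5 N more per mm drawn in), 0 fully shut. Carries the brass hook
- hook_mark (a point): nominal place of the hook: foot of the outer (+y) face of its post, on the cover's top (z = 100 mm, cover y = 14.5). The hook is adjustable and really stands up to 5 mm either way along y: feel for it. Post 14 mm wide (x), 6 thick, 12.5 high; at its top a lip juts 3 mm to +y, 8.5 mm free height under it; the bar belongs there, behind the post
- lever: flat steel lever with red end, 24 mm wide; origin on its pivot (axis along x) at case y = -30, z = 109 mm. Flat: frame parallel to the case's, lever pointing to case -y, 75 mm long. It opens up and over towards the cover (about case -x), to 2.1 rad; stiff (0.06 Nm), stays where left; starts 1.5 to 1.8 rad open
- lever_tip (a point): middle of the lever's red end on its upper face (looks to the cover when the lever stands): y = -70, z = +8 mm in the lever's frame; 117 mm above the bench when flat (hard stop). Loop taut, the lever stands about 0.75 to 1.5 rad open; pressing then takes 3 to 10 N at its end; it passes centre about 0.1 rad before flat and the loop's pull then holds it down
- loop: wire loop hinged on the lever (at y = -20, z = -1 mm of the lever's frame): origin on that hinge, y axis along the loop. Two side wires 32 mm apart, 5 thick; cross bar 6 mm thick at y = 75; a red tab beyond. Hinge stiff (0.035 Nm): the loop stays at the angle left, and turns with the lever unless the hook's lip keeps it down
- loop_bar (a point): middle of the axis of the loop's cross bar; 3 mm above the cover's top when it rests there
- loop_tab (a point): grip point in the loop's red tab, 15 mm beyond the bar and 26 mm above its axis (loop's y and z); tab 12 mm wide (x), 22 long (y), 24 high, from 12 to 36 mm above the bar's axis; pinch it across x from above; the loop can turn in the fingers
- tin_a: plain steel tin, 40 mm across, 45 high, standing on a corner of the case's body; bystander, leave it alone
- tin_b: small amber jar with yellow lid, 40 mm across, 45 high, standing on the other corner of the case's body; bystander, leave it alone
- jar0: amber sample jar with yellow lid, 66 mm across, 85 high; bystander, leave it alone
- jar1: amber sample jar with yellow lid, as jar0; bystander, leave it alone
- jar2: amber sample jar with yellow lid, as jar0; bystander, leave it alone
- brush: cleaning brush lying on the bench; bystander, leave it alone
- weight: brass weight, 60 mm across, 40 high; bystander, leave it alone

How it is judged:
On the way:
1. the loop's bar is down on the cover behind the hook while the lever still stands (z of loop_bar in the frame of cover below 0.1065 m and y of loop_bar in the frame of cover between 0.0115 and 0.0265 m and z of lever_tip in the frame of case above 0.145 m), for 0.2 s.
At the end, for the whole second after the job is handed in: The lever lies flat (its end within 3 mm of its stop), the loop's bar is behind the hook and under its lip, the cover is held drawn in by at least 2 mm from where it stood (gap below 14 mm), all at rest and released (z of lever_tip in the frame of case below 0.12 m and y of cover in the frame of case below 0.014 m and z of loop_bar in the frame of cover below 0.1075 m and y of loop_bar in the frame of cover between 0.0115 and 0.0245 m and linear speed of each of lever, cover below 0.02 m/s); the robot touches nothing.
It fails at once if the loop is pulled or pressed against the hook or cover with more than 20 N while the fingers are on the loop (contact force between loop and cover above 20 N and contact force between the fingers and loop above 1 N).
It fails at once if the lever is pressed or squeezed with more than 35 N (contact force between the fingers and lever above 35 N and contact force between the fingers and loop below 1 N).
It fails at once if the robot pushes on the cover (or its hook) with more than 20 N (contact force between any of the fingers, the arm and cover above 20 N).
It fails at once if a bystander is moved by more than 20 mm (distance of any of tin_a, tin_b, jar0, jar1, jar2, brush, weight from where it was at the start of the episode above 0.02 m).
It also fails if it takes over 67 s, if anything falls off the work surface, if the arm or the gripper's body presses on something with over 40 N, if the wrist force passes 120 N, or if a joint passes its speed limit or range.

## Working session

There is one attempt and no reset: what is moved stays moved. The work goes in short steps, Python scripts to look and compute and a tool call to move; the robot and the scene stay as the last step left them, time stands still between calls to the robot, and variables do not carry over. Pictures are saved under pics/ and viewed, at most 10 in all, crops included, and the job is handed in when it is done.

Besides the shell and the picture viewer there is one more tool, called after "Request:" as a command line: name --argument value ..., lists and objects as JSON in quotes. carry_out: Moves the arm, as the interface text tells. Its arguments: {"type":"object","properties":{"targets":{"type":"string"},"fingers":{"type":"number"},"force":{"type":"number"}},"required":["targets"]}

```bash
mkdir -p pics; ls; python3 - <<'E'
from rig import robot
import cv2
for n in("side","top"):
    cv2.imwrite(f"pics/{n}0.png",robot.snapshot(n)); print(robot.get_calibration(n))
print(robot.get_state())
E
```

```text
pics
{'camera_matrix': array([[420.19180214,   0.        , 319.48451319],
       [  0.        , 420.19180214, 201.85275574],
       [  0.        ,   0.        ,   1.        ]]), 'xyz': array([ 0.25117242, -1.10743015,  0.7771952 ]), 'attitude': array([-2.10662268e+00, -1.53204131e-03, -2.70295600e-01])}
{'camera_matrix': array([[461.88532581,   0.        , 316.94354175],
       [  0.        , 461.88532581, 191.52442312],
       [  0.        ,   0.        ,   1.        ]]), 'xyz': array([ 0.33711119, -0.03089194,  1.46751179]), 'attitude': array([-2.9802018 , -0.0256588 , -1.56802347])}
{'t': 0.1, 'q': array([-1.19599368e+00,  3.20227608e-01,  1.56552883e+00, -6.87741028e-06,
        1.25738972e+00, -2.00013182e-02]), 'dq': array([-0.00120961, -0.00264937, -0.00206386,  0.00072913,  0.00176137,
       -0.00118874]), 'tau': array([ 3.77935430e-04, -4.16408229e+01, -2.34703088e+01, -1.63970872e-04,
        4.90983992e-03, -6.57082964e-06]), 'ee_pos': array([ 0.22100853, -0.53038533,  0.23057749]), 'eef_rot': array([-3.14003933e+00, -2.45321753e-05,  3.94806075e-01]), 'force': array([-0.31981765,  0.47617795, -0.09849328]), 'torque': array([ 0.00968486, -0.00786364,  0.06489959]), 'finger_force': 0.0, 'opening': 0.08535253555111937}
```

View pics/side0.png

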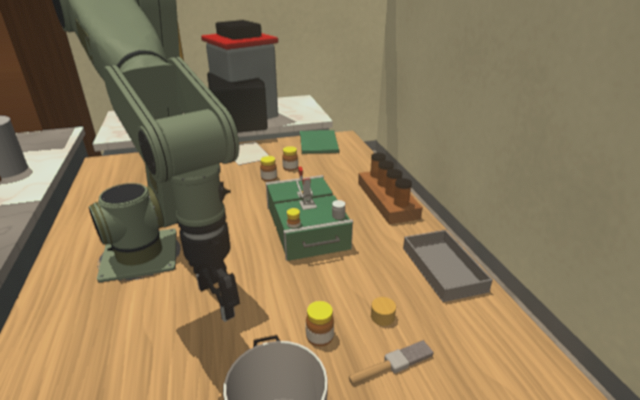

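View pics/top0.png

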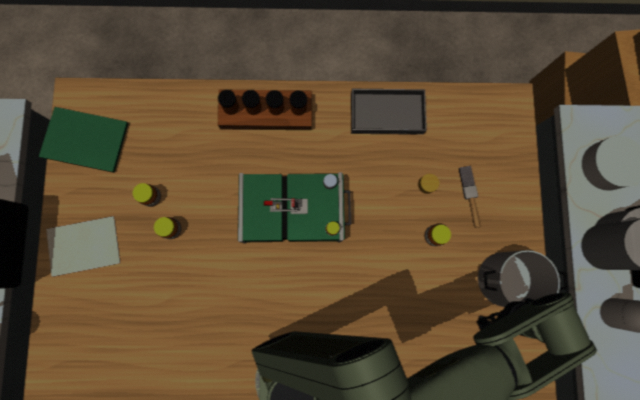

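The side view shows the case around (308,215), with the lever and loop at about (305,185). In the top view the case is at (290,208), with its latch along the image row from (265,203) to (305,206) and the cover to the left (world +y). Next I'll enlarge both.

```bash
python3 - <<'E'
import cv2,numpy as np
t=cv2.imread("pics/top0.png")[165:250,230:355]; s=cv2.imread("pics/side0.png")[160:262,260:360]
a=cv2.resize(t,None,fx=6.4,fy=6.4,interpolation=cv2.INTER_CUBIC)
cv2.imwrite("pics/topc.png",a)
cv2.imwrite("pics/sidec.png",cv2.resize(s,None,fx=5.8,fy=5.8,interpolation=cv2.INTER_CUBIC))
E
```

```text
(no output)
```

View pics/topc.png

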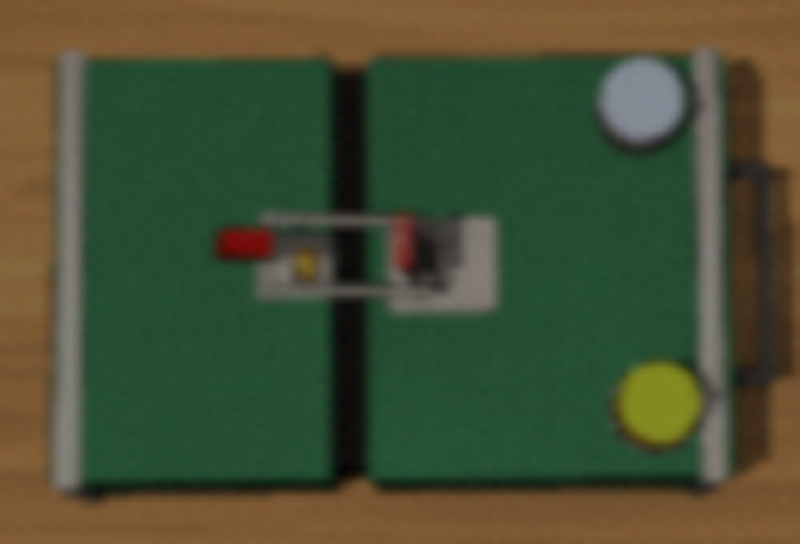

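View pics/sidec.png

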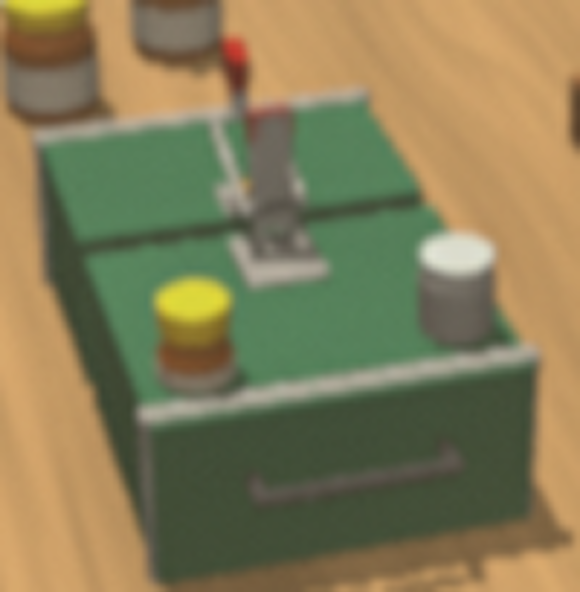

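The top crop shows the tab at (245,243), the lever end at (403,243) and the hook at (305,265). The side crop shows the tab at (235,62), the lever end at (270,113) and the case's top corners. I'll fit a model to both views.

```bash
cat > h.py <<'E'
import numpy as np, cv2
from scipy.spatial.transform import Rotation as R
from scipy.optimize import least_squares
from rig import robot
def proj(n,P):
    c=robot.get_calibration(n); q=(np.atleast_2d(P)-c["xyz"])@R.from_euler("xyz",c["attitude"]).as_matrix()
    return (q@c["camera_matrix"].T)[:,:2]/q[:,2:]
CR={"top":(6.4,230,165),"side":(5.8,260,160)}
def unc(n,p):
    k,ox,oy=CR[n]; return (np.array(p)+.5)/k-.5+[ox,oy]
def hinge(th): return np.array([0,-.03-.02*np.cos(th)-.001*np.sin(th),.109+.02*np.sin(th)-.001*np.cos(th)])
def tip(th,y=-.07,z=.008): return np.array([0,-.03+y*np.cos(th)+z*np.sin(th),.109-y*np.sin(th)+z*np.cos(th)])
def loop(th,ph,y,z): return hinge(th)+[0,y*np.cos(ph)-z*np.sin(ph),y*np.sin(ph)+z*np.cos(ph)]
def W(v,P): return R.from_euler("z",v[2]).apply(P)+[v[0],v[1],0]
E
cat > fit.py <<'E'
from h import *
def pts(v):
    th,ph=v[3:5]
    return [("top",[.1,0,.1],(368,58)),("top",[-.1,0,.1],(370,478)),("top",[.1,.146,.1],(57,55)),("top",[-.1,.146,.1],(55,488)),
    ("top",[.1,-.17,.1],(718,50)),("top",[-.1,-.17,.1],(728,485)),
    ("side",[-.1,-.17,.1],(143,412)),("side",[.1,-.17,.1],(537,352)),("side",[-.1,.146,.1],(38,137)),("side",[.1,.146,.1],(367,95)),
    ("top",loop(th,ph,.09,.034),(243,243)),("side",loop(th,ph,.09,.024),(236,63)),
    ("top",tip(th,-.073,.004),(403,243)),("side",tip(th,-.075,.004),(270,110)),
    ("top",loop(th,ph,.075,0)+[.0185,0,0],(262,214)),("top",loop(th,ph,.075,0)-[.0185,0,0],(260,296))]
def f(v):
    return np.concatenate([proj(n,W(v,np.array(P)))[0]-unc(n,p) for n,P,p in pts(v)])
r=least_squares(f,[.36,.06,0,1.65,.3],loss="soft_l1")
print(r.x); print(f(r.x).reshape(-1,2).round(1).tolist())
v=r.x
for n,P in [("tab",loop(*v[3:],.09,.026)),("bar",loop(*v[3:],.075,0)),("tip",tip(v[3])),("hinge",hinge(v[3])),("mark",[0,.0305,.1])]:
    print(n,np.round(P,4),W(v,np.array(P)).round(4))
E
python3 fit.py
```

```text
[0.51543961 0.02479516 0.01080881 1.65623082 0.23600174]
[[-0.3, -0.5], [-0.8, 0.5], [-0.4, 0.1], [-1.4, -0.8], [1.3, 0.6], [0.8, -1.0], [0.5, 2.1], [-0.3, 1.6], [-0.7, -1.3], [-1.4, -1.4], [-0.0, -0.3], [-0.4, 0.4], [0.0, -0.3], [-0.7, -0.5], [0.4, -0.4], [0.6, -0.4]]
tab [0.     0.0521 0.1753] [0.5149 0.0769 0.1753]
bar [0.     0.0436 0.1465] [0.515  0.0684 0.1465]
tip [ 0.     -0.0161  0.1781] [0.5156 0.0087 0.1781]
hinge [ 0.     -0.0293  0.129 ] [ 0.5158 -0.0045  0.129 ]
mark [0.     0.0305 0.1   ] [0.5151 0.0553 0.1   ]
```

```bash
cat >> h.py <<'E'
def go(p,yaw=1.5816,roll=np.pi):
    s=robot.get_state(); r0=R.from_euler("xyz",s["eef_rot"])
    d=r0.inv().apply(np.array(p)-s["ee_pos"]); w=(r0.inv()*R.from_euler("xyz",[roll,0,yaw])).as_rotvec()
    print("t",round(s["t"],2),s["ee_pos"].round(4),s["eef_rot"].round(3),"F",s["force"].round(1)); print("delta",d.round(4),w.round(3))
E
python3 -c "
from h import *
go([.515,.077,.25])"
```

```text
t 0.1 [ 0.221  -0.5304  0.2306] [-3.14  -0.     0.395] F [-0.3  0.5 -0.1]
delta [ 0.505  -0.4476 -0.0187] [-1.000e-03 -1.000e-03 -1.187e+00]
```

The rows are not in the units I measure in: shifts go in shares of 0.75 m and turns go in shares of pi rad. I convert before sending: 0.17 m is 0.2267, 0.034 m is 0.0453, -0.08 rad is -0.0255.

Request:
carry_out --targets "0.0453 -0.04 -0.0133 0 0 -0.0255; 0.0907 -0.08 -0.0267 0 0 -0.0509; 0.136 -0.12 -0.04 0 0 -0.0764; 0.1813 -0.16 -0.04 0 0 -0.1019; 0.2267 -0.2 -0.04 0 0 -0.1273" --fingers 0.3 --force 20

```text
t: 0.6
ee_pos: [0.3208, -0.3252, 0.2614]
eef_rot: [3.141, -0.0, 0.797]
force: [1.5, -0.7, 1.1]
opening: 0.0596
finger_force: 0.0
```

```bash
python3 -c "
from h import *
go([.515,.077,.25])"
```

```text
t 0.6 [ 0.3208 -0.3252  0.2614] [ 3.141 -0.     0.797] F [ 1.5 -0.7  1.1]
delta [ 0.4235 -0.142   0.0114] [ 0.     0.    -0.784]
```

To row units: 0.225 m is 0.3, 0.18 m is 0.24, -0.45 rad is -0.1432.

Request:
carry_out --targets "0.06 -0.02 0 0 0 -0.0286; 0.12 -0.04 0 0 0 -0.0573; 0.18 -0.06 0 0 0 -0.0859; 0.24 -0.08 0 0 0 -0.1146; 0.3 -0.1 0 0 0 -0.1432"

```text
t: 1.1
ee_pos: [0.4247, -0.1119, 0.2612]
eef_rot: [3.142, 0.0, 1.248]
force: [0.9, 0.3, -0.6]
opening: 0.0599
finger_force: 0.0
```

```bash
python3 -c "
from h import *
go([.515,.077,.25])"
```

```text
t 1.1 [ 0.4247 -0.1119  0.2612] [3.142 0.    1.248] F [ 0.9  0.3 -0.6]
delta [0.2078 0.0258 0.0112] [ 0.     0.    -0.333]
```

To row units: 0.208 m is 0.2773, 0.18 m is 0.24, -0.333 rad is -0.106.

Request:
carry_out --targets "0.06 0.008 0 0 0 -0.0255; 0.12 0.016 0.004 0 0 -0.0509; 0.18 0.024 0.008 0 0 -0.0764; 0.24 0.0293 0.0133 0 0 -0.1019; 0.2773 0.0347 0.0147 0 0 -0.106"

```text
t: 1.6
ee_pos: [0.516, 0.0778, 0.2494]
eef_rot: [-3.14, -0.0, 1.582]
force: [-0.2, -0.6, -0.3]
opening: 0.0601
finger_force: 0.0
```

```bash
python3 - <<'E'
from h import *
s=robot.snapshot("top")[165:250,230:355]; cv2.imwrite("pics/t2.png",cv2.resize(s,None,fx=4,fy=4,interpolation=cv2.INTER_CUBIC))
s=robot.snapshot("side")[130:262,240:380]; cv2.imwrite("pics/s2.png",cv2.resize(s,None,fx=5,fy=5,interpolation=cv2.INTER_CUBIC)[:600])
go([.515,.077,.175])
print(proj("side",[[.515,.077,.25],[.515,.0769,.1753]]))
E
```

```text
t 1.7 [0.5166 0.0779 0.2492] [-3.141e+00 -1.000e-03  1.582e+00] F [-0.1 -0.9 -0.8]
delta [-0.0009 -0.0016  0.0742] [-0.001 -0.001  0.   ]
[[299.35161207 148.81395878]
 [299.89215485 170.32923226]]
```

View pics/s2.png

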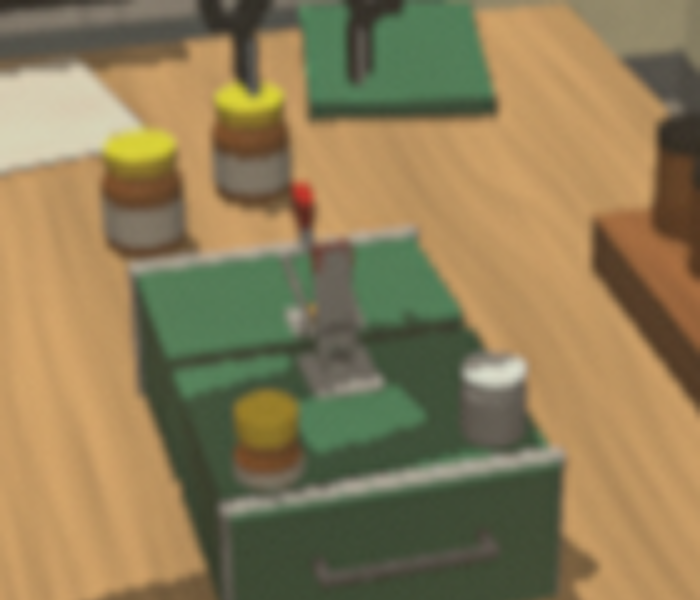

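The fingertips are at (245,90) and (362,80), so their midpoint is in line with the tab at (302,195). Next: descend and grip.

To row units: 0.087 m is 0.116, 0.06 m is 0.08.

Request:
carry_out --targets "-0.0013 -0.0013 0.04 0 0 0; -0.0013 -0.0013 0.08 0 0 0; -0.0013 -0.0013 0.116 0 0 0; -0.0013 -0.0013 0.116 0 0 0; -0.0013 -0.0013 0.116 0 0 0"

```text
t: 2.2
ee_pos: [0.5147, 0.0733, 0.1636]
eef_rot: [-3.141, 0.0, 1.577]
force: [0.4, 0.5, -0.3]
opening: 0.0597
finger_force: 0.0
```

Request:
carry_out --targets "0 0 0 0 0 0; 0 0 0 0 0 0; 0 0 0 0 0 0; 0 0 0 0 0 0; 0 0 0 0 0 0" --fingers 1 --force 25

```text
t: 2.7
ee_pos: [0.5146, 0.0741, 0.164]
eef_rot: [3.141, -0.0, 1.578]
force: [-2.3, 2.1, 4.0]
opening: 0.0122
finger_force: 28.8
```

```bash
python3 - <<'E'
from h import *
s=robot.snapshot("side")[130:262,240:380]; cv2.imwrite("pics/s3.png",cv2.resize(s,None,fx=5,fy=5,interpolation=cv2.INTER_CUBIC)[:600])
go([.515,.077,.162])
E
```

```text
t 2.75 [0.5146 0.0742 0.1639] [ 3.141 -0.     1.578] F [-1.8  1.3  5. ]
delta [0.0028 0.0004 0.0019] [ 0.    -0.    -0.003]
```

View pics/s3.png

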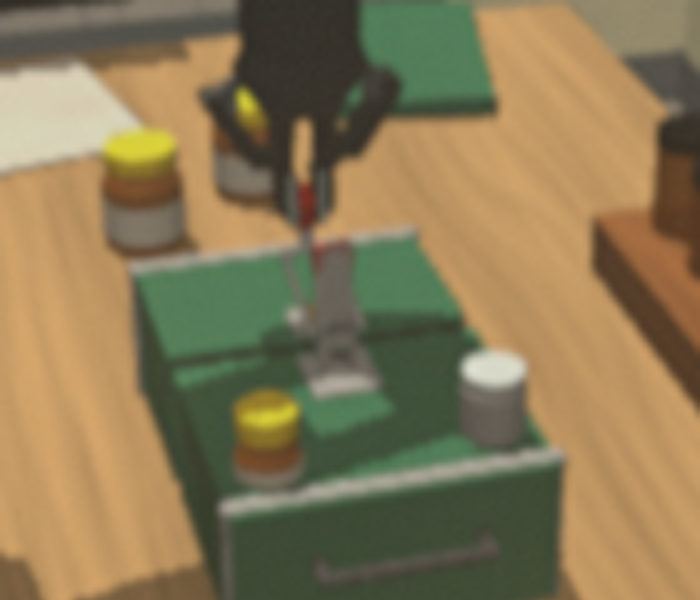

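Grip confirmed: opening 12.2 mm on the tab at (303,200). Next I compute the path that swings the lever out a little and then lays the loop down.

```bash
cat >> h.py <<'E'
# TCP in case y,z for a lever/loop state (rotation centre in tab at loop (.0881,.0287); TCP 13.5 mm below it)
def tcp(th,ph): return loop(th,ph,.0881,.0287)[1:]-[0,.0135]
E
python3 - <<'E'
from h import *
print("now case yz",tcp(1.656,.236), "meas", .0742-.0248,.1639)
t0=tcp(1.656,.236)
for th,ph in [(1.8,.236),(1.95,.236),(1.95,.1),(1.95,0),(1.95,-.1),(1.95,-.2),(1.95,-.28),(1.95,-.325)]:
    print(th,ph,"dTCP mm",((tcp(th,ph)-t0)*1e3).round(1),"bar",(loop(th,ph,.075,0)[1:]*1e3).round(1))
E
```

```text
now case yz [0.0496531  0.16401615] meas 0.0494 0.1639
1.8 0.236 dTCP mm [ 2.9 -0.3] bar [ 46.5 146.2]
1.95 0.236 dTCP mm [ 5.8 -1.1] bar [ 49.4 145.5]
1.95 0.1 dTCP mm [ 11.6 -12.2] bar [ 51.1 135.4]
1.95 0 dTCP mm [ 14.9 -20.9] bar [ 51.5 127.9]
1.95 -0.1 dTCP mm [ 17.3 -29.8] bar [ 51.1 120.5]
1.95 -0.2 dTCP mm [ 18.9 -38.9] bar [ 50. 113.]
1.95 -0.28 dTCP mm [ 19.4 -46.3] bar [ 48.6 107.2]
1.95 -0.325 dTCP mm [ 19.5 -50.5] bar [ 47.5 104. ]
```

To row units: 0.012 m is 0.016, 0.0115 m is 0.0153.

Request:
carry_out --targets "0.004 0 0 0 0 0; 0.008 0 0.0013 0 0 0; 0.012 0 0.008 0 0 0; 0.0153 0 0.016 0 0 0; 0.0153 0 0.016 0 0 0"

```text
t: 3.25
ee_pos: [0.5143, 0.0861, 0.1505]
eef_rot: [-3.141, -0.001, 1.578]
force: [-2.2, 1.2, 1.9]
opening: 0.0113
finger_force: 28.5
```

```bash
python3 -c "
from h import *
go([.515,.0742+.0149,.1639-.0209])"
```

```text
t 3.25 [0.5143 0.0861 0.1505] [-3.141e+00 -1.000e-03  1.578e+00] F [-2.2  1.2  1.9]
delta [0.0029 0.0007 0.0075] [-0.001 -0.001 -0.004]
```

Request:
carry_out --targets "0.0027 0 0.0053 0 0 0; 0.004 0 0.01 0 0 0; 0.006 0 0.016 0 0 0; 0.0073 0 0.022 0 0 0; 0.0087 0 0.028 0 0 0"

```text
t: 3.75
ee_pos: [0.5144, 0.0924, 0.1299]
eef_rot: [-3.141, -0.001, 1.578]
force: [-3.0, 3.2, 3.9]
opening: 0.0114
finger_force: 29.6
```

```bash
python3 - <<'E'
from h import *
s=robot.snapshot("side")[130:262,240:380]; cv2.imwrite("pics/s4.png",cv2.resize(s,None,fx=5,fy=5,interpolation=cv2.INTER_CUBIC)[:600])
go([.515,.0742+.0195,.1639-.0505])
E
```

```text
t 3.8 [0.5143 0.0924 0.1292] [-3.141e+00 -1.000e-03  1.578e+00] F [-2.2  3.6  3.3]
delta [0.0013 0.0007 0.0158] [-0.001 -0.001 -0.004]
```

View pics/s4.png

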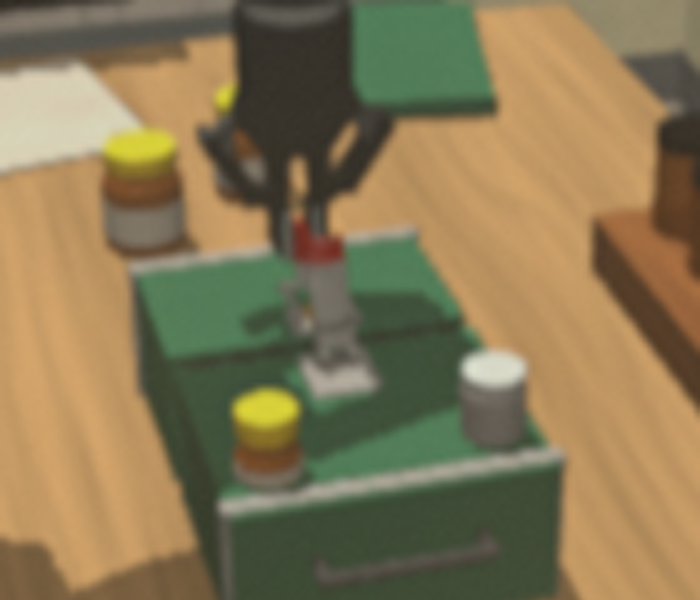

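The lever has tilted towards the cover (red end at (322,247)) and the tab follows, with the bar about 14 mm above the cover. Continuing down.

To row units: 0.012 m is 0.016, 0.001 m is 0.0013.

Request:
carry_out --targets "0.0013 0 0.004 0 0 0; 0.0013 0 0.008 0 0 0; 0.0013 0 0.012 0 0 0; 0.0013 0 0.016 0 0 0; 0.0013 0 0.016 0 0 0"

```text
t: 4.3
ee_pos: [0.5144, 0.0934, 0.1178]
eef_rot: [-3.141, -0.001, 1.577]
force: [-3.9, 5.1, 2.5]
opening: 0.0117
finger_force: 29.9
```

To row units: 0.002 m is 0.0027, 0.001 m is 0.0013.

Request:
carry_out --targets "0 0 0.0013 0 0 0; 0 0 0.002 0 0 0; 0 0 0.0027 0 0 0; 0 0 0.0027 0 0 0; 0 0 0.0027 0 0 0"

```text
t: 4.8
ee_pos: [0.5144, 0.0934, 0.1161]
eef_rot: [-3.141, -0.001, 1.577]
force: [-3.7, 3.8, 3.7]
opening: 0.0116
finger_force: 30.1
```

To row units: 0.0015 m is 0.002, 0.001 m is 0.0013.

Request:
carry_out --targets "0 0 0.0007 0 0 0; 0 0 0.0013 0 0 0; 0 0 0.002 0 0 0; 0 0 0.002 0 0 0; 0 0 0.002 0 0 0"

```text
t: 5.3
ee_pos: [0.5144, 0.0934, 0.1145]
eef_rot: [-3.141, -0.001, 1.577]
force: [-4.5, 3.9, 1.8]
opening: 0.0114
finger_force: 30.1
```

Request:
carry_out --targets "0 0 0.0007 0 0 0; 0 0 0.0013 0 0 0; 0 0 0.002 0 0 0; 0 0 0.002 0 0 0; 0 0 0.002 0 0 0"

```text
t: 5.8
ee_pos: [0.5144, 0.0934, 0.1131]
eef_rot: [-3.141, -0.001, 1.577]
force: [-3.9, 5.4, 3.2]
opening: 0.0117
finger_force: 30.1
```

To row units: 0.001 m is 0.0013, 0.0005 m is 0.0007.

Request:
carry_out --targets "0 0 0.0007 0 0 0; 0 0 0.0013 0 0 0; 0 0 0.0013 0 0 0; 0 0 0.0013 0 0 0; 0 0 0.0013 0 0 0"

```text
t: 6.3
ee_pos: [0.5144, 0.0933, 0.1121]
eef_rot: [-3.141, -0.001, 1.577]
force: [-3.3, 4.5, 3.7]
opening: 0.0114
finger_force: 30.2
```

To row units: 0.001 m is 0.0013, 0.0005 m is 0.0007.

Request:
carry_out --targets "0 0 0.0007 0 0 0; 0 0 0.0013 0 0 0; 0 0 0.0013 0 0 0; 0 0 0.0013 0 0 0; 0 0 0.0013 0 0 0"

```text
t: 6.8
ee_pos: [0.5144, 0.0933, 0.111]
eef_rot: [-3.141, -0.001, 1.577]
force: [-3.2, 4.9, 3.2]
opening: 0.0116
finger_force: 30.1
```

To row units: 0.001 m is 0.0013, 0.0005 m is 0.0007.

Request:
carry_out --targets "0 0 0.0007 0 0 0; 0 0 0.0013 0 0 0; 0 0 0.0013 0 0 0; 0 0 0.0013 0 0 0; 0 0 0.0013 0 0 0"

```text
t: 7.3
ee_pos: [0.5144, 0.0933, 0.11]
eef_rot: [-3.141, -0.001, 1.577]
force: [-4.5, 4.1, 2.2]
opening: 0.011
finger_force: 30.1
```

```bash
python3 - <<'E'
from h import *
s=robot.snapshot("side")[160:232,270:360]; s=cv2.resize(s,None,fx=6,fy=6,interpolation=cv2.INTER_CUBIC)
cv2.imwrite("pics/s5.png",s)
go([.515,.093,.11])
E
```

```text
t 7.35 [0.5144 0.0933 0.11  ] [-3.141e+00 -1.000e-03  1.577e+00] F [-4.2  4.6  2. ]
delta [-0.0003  0.0006  0.    ] [-0.    -0.001 -0.004]
```

View pics/s5.png

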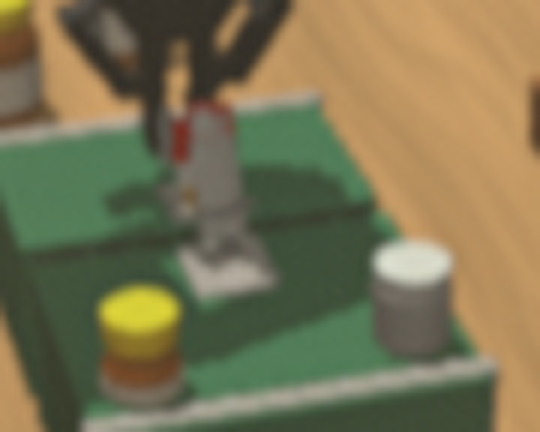

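The tab is still held at (180,140) in the crop, and there's no contact force yet. Continuing down in 1 mm steps.

To row units: 0.001 m is 0.0013, 0.0005 m is 0.0007.

Request:
carry_out --targets "0 0 0.0007 0 0 0; 0 0 0.0013 0 0 0; 0 0 0.0013 0 0 0; 0 0 0.0013 0 0 0; 0 0 0.0013 0 0 0"

```text
t: 7.85
ee_pos: [0.5144, 0.0932, 0.109]
eef_rot: [-3.141, -0.001, 1.577]
force: [-4.1, 4.6, 3.3]
opening: 0.0113
finger_force: 30.1
```

Request:
carry_out --targets "0 0 0.0007 0 0 0; 0 0 0.0013 0 0 0; 0 0 0.0013 0 0 0; 0 0 0.0013 0 0 0; 0 0 0.0013 0 0 0"

```text
t: 8.35
ee_pos: [0.5144, 0.0932, 0.1084]
eef_rot: [-3.141, -0.001, 1.577]
force: [-5.0, 3.8, 5.4]
opening: 0.0113
finger_force: 30.5
```

To row units: 0.001 m is 0.0013, 0.0005 m is 0.0007.

Request:
carry_out --targets "0 0 0.0007 0 0 0; 0 0 0.0013 0 0 0; 0 0 0.0013 0 0 0; 0 0 0.0013 0 0 0; 0 0 0.0013 0 0 0"

```text
t: 8.85
ee_pos: [0.5145, 0.0932, 0.1082]
eef_rot: [3.141, -0.001, 1.577]
force: [-6.2, 3.6, 11.0]
opening: 0.0115
finger_force: 31.2
```

The bar is down on the cover (Fz rises to 11 N at z≈0.108). I'll ease off slightly and draw back.

To row units: -0.004 m is -0.0053, -0.003 m is -0.004.

Request:
carry_out --targets "0 0 -0.0013 0 0 0; -0.0013 0 -0.0013 0 0 0; -0.0027 0 -0.0013 0 0 0; -0.004 0 -0.0013 0 0 0; -0.0053 0 -0.0013 0 0 0"

```text
t: 9.35
ee_pos: [0.5145, 0.0898, 0.1082]
eef_rot: [-3.142, -0.002, 1.577]
force: [-4.1, 5.8, 3.4]
opening: 0.0113
finger_force: 30.3
```

To row units: -0.002 m is -0.0027, -0.0015 m is -0.002.

Request:
carry_out --targets "-0.0007 0 0 0 0 0; -0.0013 0 0 0 0 0; -0.002 0 0 0 0 0; -0.0027 0 0 0 0 0; -0.0027 0 0 0 0 0"

```text
t: 9.85
ee_pos: [0.5145, 0.0875, 0.1081]
eef_rot: [-3.141, -0.001, 1.577]
force: [-4.6, 5.9, 4.3]
opening: 0.0116
finger_force: 30.3
```

To row units: -0.002 m is -0.0027, -0.001 m is -0.0013.

Request:
carry_out --targets "-0.0007 0 0 0 0 0; -0.0013 0 0 0 0 0; -0.002 0 0 0 0 0; -0.0027 0 0 0 0 0; -0.0027 0 0 0 0 0"

```text
t: 10.35
ee_pos: [0.5145, 0.0854, 0.1082]
eef_rot: [-3.141, -0.001, 1.577]
force: [-3.9, 5.6, 3.6]
opening: 0.0115
finger_force: 30.3
```

To row units: -0.0015 m is -0.002, -0.001 m is -0.0013.

Request:
carry_out --targets "-0.0007 0 0 0 0 0; -0.0013 0 0 0 0 0; -0.002 0 0 0 0 0; -0.002 0 0 0 0 0; -0.002 0 0 0 0 0"

```text
t: 10.85
ee_pos: [0.5145, 0.0841, 0.1082]
eef_rot: [-3.141, -0.001, 1.577]
force: [-3.3, 5.7, 3.3]
opening: 0.0115
finger_force: 30.3
```

To row units: -0.0015 m is -0.002, -0.001 m is -0.0013.

Request:
carry_out --targets "-0.0007 0 0 0 0 0; -0.0013 0 0 0 0 0; -0.002 0 0 0 0 0; -0.002 0 0 0 0 0; -0.002 0 0 0 0 0"

```text
t: 11.35
ee_pos: [0.5145, 0.0829, 0.1082]
eef_rot: [-3.142, -0.002, 1.577]
force: [-3.9, 7.0, 2.7]
opening: 0.0111
finger_force: 30.3
```

To row units: -0.001 m is -0.0013, -0.0005 m is -0.0007.

Request:
carry_out --targets "-0.0007 0 0 0 0 0; -0.0013 0 0 0 0 0; -0.0013 0 0 0 0 0; -0.0013 0 0 0 0 0; -0.0013 0 0 0 0 0"

```text
t: 11.85
ee_pos: [0.5146, 0.0822, 0.1082]
eef_rot: [-3.142, -0.003, 1.577]
force: [-3.2, 7.4, 4.0]
opening: 0.0112
finger_force: 30.3
```

To row units: -0.001 m is -0.0013, -0.0005 m is -0.0007.

Request:
carry_out --targets "-0.0007 0 0 0 0 0; -0.0013 0 0 0 0 0; -0.0013 0 0 0 0 0; -0.0013 0 0 0 0 0; -0.0013 0 0 0 0 0"

```text
t: 12.35
ee_pos: [0.5146, 0.0816, 0.1083]
eef_rot: [3.142, -0.003, 1.576]
force: [-4.4, 8.4, 4.5]
opening: 0.0117
finger_force: 30.4
```

```bash
python3 - <<'E'
from h import *
s=robot.snapshot("side")[160:232,270:360]; s=cv2.resize(s,None,fx=5,fy=5,interpolation=cv2.INTER_CUBIC)
t=robot.snapshot("top")[180:230,255:325]; t=cv2.resize(t,None,fx=5,fy=5,interpolation=cv2.INTER_CUBIC)
o=np.zeros((360,800,3),np.uint8); o[:,:450]=s; o[:250,450:800]=t
cv2.imwrite("pics/s6.png",o)
go([.515,.08,.11])
E
```

```text
t 12.45 [0.5146 0.0815 0.1083] [ 3.142e+00 -3.000e-03  1.576e+00] F [-3.9  8.4  4.5]
delta [-0.0015  0.0004 -0.0017] [ 0.    -0.003 -0.005]
```

View pics/s6.png

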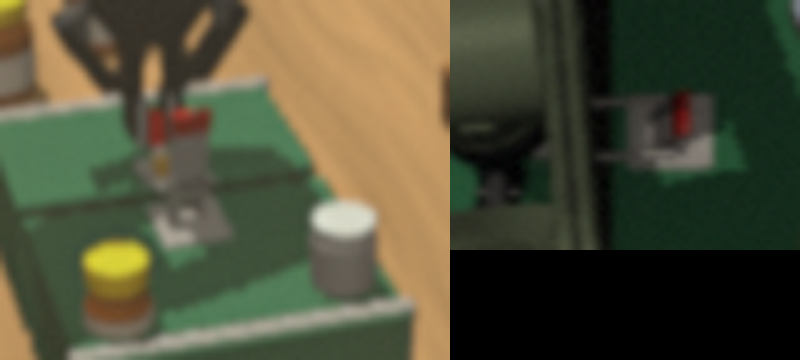

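The lever's red end is now at side px (307,184) and top px (301.6,202.6), so it has swung back. I'll work out its angle and the bar position.

```bash
python3 - <<'E'
from h import *
v=[.51544,.0248,.0108]
for th in np.arange(1.0,1.75,.1):
    h=hinge(th); by=h[1]+np.sqrt(.075**2-(h[2]-.103)**2)
    print(th.round(2),proj("top",W(v,tip(th,-.073,.004)))[0].round(1),proj("side",W(v,tip(th,-.075,.004)))[0].round(1),"bar case y",by.round(4),"tip z",tip(th)[2].round(3))
E
```

```text
1.0 [309.  202.6] [309.4 187.8] bar case y 0.03 tip z 0.172
1.1 [306.7 202.5] [308.8 185.8] bar case y 0.0313 tip z 0.175
1.2 [304.3 202.3] [308.2 183.9] bar case y 0.0328 tip z 0.177
1.3 [301.8 202.3] [307.6 182.2] bar case y 0.0344 tip z 0.179
1.4 [299.2 202.2] [307.  180.8] bar case y 0.0361 tip z 0.179
1.5 [296.6 202.2] [306.4 179.5] bar case y 0.038 tip z 0.179
1.6 [294.  202.2] [305.7 178.5] bar case y 0.0399 tip z 0.179
1.7 [291.5 202.3] [305.1 177.7] bar case y 0.0419 tip z 0.177
```

To row units: -0.0015 m is -0.002, -0.001 m is -0.0013.

Request:
carry_out --targets "-0.0007 0 0 0 0 0; -0.0013 0 0 0 0 0; -0.002 0 0 0 0 0; -0.002 0 0 0 0 0; -0.002 0 0 0 0 0"

```text
t: 12.95
ee_pos: [0.5146, 0.0806, 0.1084]
eef_rot: [3.141, -0.005, 1.576]
force: [-3.8, 10.3, 5.0]
opening: 0.0115
finger_force: 30.4
```

Contact felt (Fy 5.7 → 10.3 N). Releasing.

To row units: 0.001 m is 0.0013.

Request:
carry_out --targets "0.0013 0 0 0 0 0; 0.0013 0 0 0 0 0; 0.0013 0 0 0 0 0; 0.0013 0 0 0 0 0; 0.0013 0 0 0 0 0" --fingers 0.5

```text
t: 13.45
ee_pos: [0.5149, 0.0791, 0.1082]
eef_rot: [3.141, 0.0, 1.577]
force: [-0.2, -0.4, -1.1]
opening: 0.0428
finger_force: 0.0
```

To row units: -0.11 m is -0.1467, -0.08 m is -0.1067.

Request:
carry_out --targets "0 0 -0.0267 0 0 0; 0 0 -0.0667 0 0 0; 0 0 -0.1067 0 0 0; 0 0 -0.1467 0 0 0; 0 0 -0.1467 0 0 0"

```text
t: 13.95
ee_pos: [0.5172, 0.0795, 0.2226]
eef_rot: [3.132, -0.001, 1.578]
force: [0.1, -0.1, 0.6]
opening: 0.0425
finger_force: 0.0
```

```bash
python3 - <<'E'
from h import *
s=robot.snapshot("side")[160:232,270:360]; s=cv2.resize(s,None,fx=5,fy=5,interpolation=cv2.INTER_CUBIC)
t=robot.snapshot("top")[180:230,255:325]; t=cv2.resize(t,None,fx=5,fy=5,interpolation=cv2.INTER_CUBIC)
o=np.zeros((360,800,3),np.uint8); o[:,:450]=s; o[:250,450:800]=t
cv2.imwrite("pics/s7.png",o)
go([.515,.08,.22])
E
```

```text
t 14.05 [0.5148 0.0793 0.2186] [3.14  0.    1.578] F [ 0.1 -0.4 -0.4]
delta [ 0.0007  0.0002 -0.0014] [ 0.001  0.    -0.004]
```

View pics/s7.png

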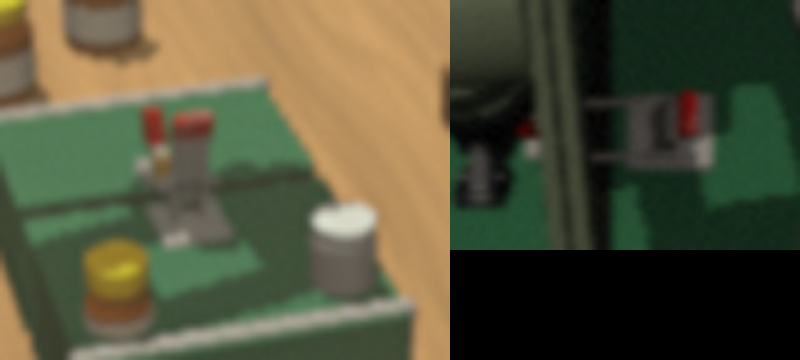

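The loop lies down behind the hook (bar end at about (141,165), tab at (153,125)), and the lever stands at about 1.25 rad. Next: shut the fingers and move in on the cover side of the lever.

Request:
carry_out --targets "0 0 -0.0133 0 0 0; 0 0 -0.0133 0 0 0; -0.0267 0.0013 -0.0133 0 0 0; -0.0667 0.0013 -0.0133 0 0 0; -0.088 0.0013 -0.0133 0 0 0" --fingers 1 --force 20

```text
t: 14.55
ee_pos: [0.5158, 0.012, 0.2276]
eef_rot: [-3.14, 0.001, 1.577]
force: [0.0, -0.6, -0.1]
opening: -0.0002
finger_force: 0.0
```

```bash
python3 - <<'E'
from h import *
go([.5155,.012,.1685],1.578)
c=lambda th:np.array([-.03-.06*np.cos(th)+.008*np.sin(th)+.011+.0248,.109+.06*np.sin(th)+.008*np.cos(th)])
for th in [1.25,1.1,1,.9,.8,.7,.6,.5,.4,.3,.2,.1,0]: print(th,(c(th)*1e3).round(1))
E
```

```text
t 14.55 [0.5158 0.012  0.2276] [-3.140e+00  1.000e-03  1.577e+00] F [ 0.  -0.6 -0.1]
delta [ 0.0001 -0.0002  0.0591] [-0.001  0.001 -0.001]
1.25 [ -5.5 168.5]
1.1 [-14.3 166.1]
1 [-19.9 163.8]
0.9 [-25.2 161. ]
0.8 [-30.3 157.6]
0.7 [-34.9 153.8]
0.6 [-39.2 149.5]
0.5 [-43.  144.8]
0.4 [-46.3 139.7]
0.3 [-49.2 134.4]
0.2 [-51.4 128.8]
0.1 [-53.1 123. ]
0 [-54.2 117. ]
```

To row units: 0.059 m is 0.0787, 0.03 m is 0.04.

Request:
carry_out --targets "0 0 0.04 0 0 0; 0 0 0.0787 0 0 0; 0 0 0.0787 0 0 0; -0.0053 0 0.0787 0 0 0; -0.0107 0 0.0787 0 0 0"

```text
t: 15.05
ee_pos: [0.5172, 0.0052, 0.1706]
eef_rot: [3.139, 0.0, 1.578]
force: [1.0, -0.5, 0.3]
opening: 0.0003
finger_force: 0.0
```

To row units: -0.01 m is -0.0133, -0.008 m is -0.0107.

Request:
carry_out --targets "-0.0027 0 0 0 0 0; -0.0053 0 0 0 0 0; -0.008 0 0 0 0 0; -0.0107 0 0 0 0 0; -0.0133 0 0 0 0 0"

```text
t: 15.55
ee_pos: [0.5163, -0.0047, 0.1694]
eef_rot: [3.141, 0.0, 1.578]
force: [0.0, 0.2, 0.1]
opening: -0.0002
finger_force: 0.0
```

To row units: -0.005 m is -0.0067, -0.004 m is -0.0053.

Request:
carry_out --targets "-0.0013 0 0 0 0 0; -0.0027 0 0 0 0 0; -0.004 0 0 0 0 0; -0.0053 0 0 0 0 0; -0.0067 0 0 0 0 0"

```text
t: 16.05
ee_pos: [0.5163, -0.0093, 0.1692]
eef_rot: [-3.141, -0.001, 1.578]
force: [1.0, 0.5, -0.4]
opening: 0.0003
finger_force: 0.6
```

To row units: -0.005 m is -0.0067, -0.001 m is -0.0013.

Request:
carry_out --targets "-0.0013 0 0.0007 0 0 0; -0.0027 0 0.0013 0 0 0; -0.004 0 0.002 0 0 0; -0.0053 0 0.0027 0 0 0; -0.0067 0 0.0027 0 0 0"

```text
t: 16.55
ee_pos: [0.5165, -0.0146, 0.1673]
eef_rot: [3.141, -0.0, 1.578]
force: [0.7, 2.5, 0.1]
opening: 0.0001
finger_force: 0.7
```

To row units: -0.005 m is -0.0067, -0.004 m is -0.0053.

Request:
carry_out --targets "-0.0013 0 0.0007 0 0 0; -0.0027 0 0.0013 0 0 0; -0.004 0 0.002 0 0 0; -0.0053 0 0.0027 0 0 0; -0.0067 0 0.004 0 0 0"

```text
t: 17.05
ee_pos: [0.5167, -0.0193, 0.1649]
eef_rot: [3.141, -0.001, 1.577]
force: [-0.5, 3.3, 7.5]
opening: -0.0005
finger_force: 3.3
```

To row units: -0.005 m is -0.0067, -0.004 m is -0.0053.

Request:
carry_out --targets "-0.0013 0 0.0007 0 0 0; -0.0027 0 0.0013 0 0 0; -0.004 0 0.002 0 0 0; -0.0053 0 0.0027 0 0 0; -0.0067 0 0.004 0 0 0"

```text
t: 17.55
ee_pos: [0.5169, -0.0242, 0.1623]
eef_rot: [3.14, -0.001, 1.578]
force: [-1.3, 2.1, 7.2]
opening: -0.0001
finger_force: 3.4
```

```bash
python3 - <<'E'
from h import *
s=robot.snapshot("side")[160:232,270:360]; s=cv2.resize(s,None,fx=5,fy=5,interpolation=cv2.INTER_CUBIC)
t=robot.snapshot("top")[180:230,255:325]; t=cv2.resize(t,None,fx=5,fy=5,interpolation=cv2.INTER_CUBIC)
o=np.zeros((360,800,3),np.uint8); o[:,:450]=s; o[:250,450:800]=t
cv2.imwrite("pics/s8.png",o)
go([.5155,-.030,.158],1.578)
E
```

```text
t 17.65 [ 0.5169 -0.0244  0.1622] [ 3.14  -0.     1.578] F [0.  1.6 6.3]
delta [-0.0056 -0.0014  0.0042] [ 0.002 -0.    -0.   ]
```

View pics/s8.png

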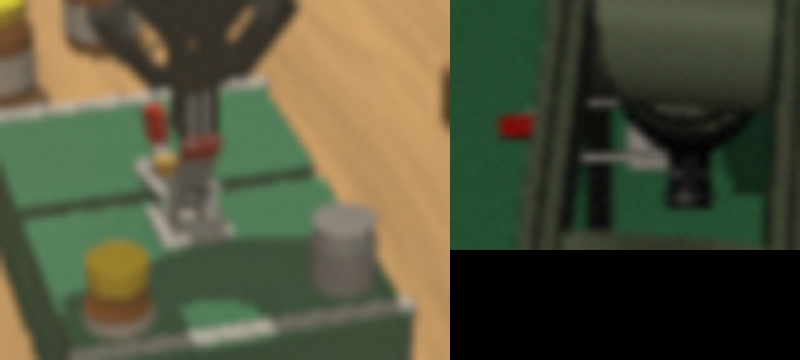

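The lever is being pressed over (red end at (200,147)). The loop still sits at the hook, with the tab at (153,122) and the brass hook at (163,163). Continuing along the arc.

To row units: -0.01 m is -0.0133, -0.002 m is -0.0027.

Request:
carry_out --targets "-0.0027 -0.0013 0.0013 0 0 0; -0.0053 -0.0013 0.0033 0 0 0; -0.008 -0.0013 0.0053 0 0 0; -0.0107 -0.0013 0.008 0 0 0; -0.0133 -0.0013 0.0107 0 0 0"

```text
t: 18.15
ee_pos: [0.5169, -0.0349, 0.1547]
eef_rot: [3.138, 0.001, 1.578]
force: [0.7, 1.4, 8.6]
opening: 0.0
finger_force: 3.4
```

To row units: 0.009 m is 0.012, -0.0075 m is -0.01.

Request:
carry_out --targets "-0.002 0 0.002 0 0 0; -0.004 0 0.004 0 0 0; -0.006 0 0.0067 0 0 0; -0.008 0 0.0093 0 0 0; -0.01 0 0.012 0 0 0"

```text
t: 18.65
ee_pos: [0.5169, -0.0429, 0.1456]
eef_rot: [3.138, 0.002, 1.578]
force: [0.3, -0.8, 7.4]
opening: -0.0001
finger_force: 3.0
```

```bash
python3 -c "
from h import *
go([.5155,-.0463,.1397],1.578)"
```

```text
t 18.65 [ 0.5169 -0.0429  0.1456] [3.138e+00 2.000e-03 1.578e+00] F [ 0.3 -0.8  7.4]
delta [-0.0034 -0.0015  0.0059] [0.004 0.002 0.   ]
```

To row units: 0.011 m is 0.0147, 0.004 m is 0.0053.

Request:
carry_out --targets "-0.0013 -0.0013 0.0027 0 0 0; -0.0027 -0.0013 0.0053 0 0 0; -0.0047 -0.0013 0.008 0 0 0; -0.0067 -0.0013 0.0113 0 0 0; -0.008 -0.0013 0.0147 0 0 0"

```text
t: 19.15
ee_pos: [0.5162, -0.0491, 0.1342]
eef_rot: [3.137, 0.002, 1.578]
force: [1.3, -1.8, 5.3]
opening: -0.0003
finger_force: 2.0
```

To row units: 0.01 m is 0.0133, -0.002 m is -0.0027.

Request:
carry_out --targets "-0.0013 0 0.0027 0 0 0; -0.002 0 0.0053 0 0 0; -0.0027 0 0.008 0 0 0; -0.004 0 0.0107 0 0 0; -0.004 0 0.0133 0 0 0"

```text
t: 19.65
ee_pos: [0.5141, -0.0512, 0.1228]
eef_rot: [-3.14, 0.0, 1.578]
force: [1.0, -1.6, 2.4]
opening: 0.0003
finger_force: 0.9
```

To row units: 0.005 m is 0.0067, 0.004 m is 0.0053.

Request:
carry_out --targets "0 0 0.0013 0 0 0; 0 0 0.0027 0 0 0; 0 0 0.004 0 0 0; 0 0 0.0053 0 0 0; 0 0 0.0067 0 0 0"

```text
t: 20.15
ee_pos: [0.5141, -0.051, 0.118]
eef_rot: [-3.141, -0.0, 1.578]
force: [-1.1, 0.7, 0.3]
opening: -0.0001
finger_force: 0.4
```

To row units: 0.002 m is 0.0027, 0.0015 m is 0.002.

Request:
carry_out --targets "0 0 0.0007 0 0 0; 0 0 0.0013 0 0 0; 0 0 0.002 0 0 0; 0 0 0.0027 0 0 0; 0 0 0.0027 0 0 0"

```text
t: 20.65
ee_pos: [0.5144, -0.051, 0.1169]
eef_rot: [-3.142, -0.0, 1.578]
force: [-2.9, 1.0, 4.7]
opening: -0.0002
finger_force: 2.9
```

To row units: 0.001 m is 0.0013, 0.0005 m is 0.0007.

Request:
carry_out --targets "0 0 0.0007 0 0 0; 0 0 0.0013 0 0 0; 0 0 0.0013 0 0 0; 0 0 0.0013 0 0 0; 0 0 0.0013 0 0 0"

```text
t: 21.15
ee_pos: [0.5145, -0.051, 0.1168]
eef_rot: [3.141, 0.0, 1.578]
force: [-4.0, 0.3, 11.2]
opening: -0.0002
finger_force: 5.7
```

The lever is on its hard stop (z≈0.117, Fz 11 N). Retreating, then checking by image code because I've used up my picture views.

To row units: -0.14 m is -0.1867, -0.11 m is -0.1467.

Request:
carry_out --targets "0 0 -0.04 0 0 0; 0 0 -0.0933 0 0 0; 0 0 -0.1467 0 0 0; -0.0533 0 -0.1867 0 0 0; -0.1067 0 -0.1867 0 0 0"

```text
t: 21.65
ee_pos: [0.5177, -0.1318, 0.2604]
eef_rot: [3.131, 0.003, 1.581]
force: [1.8, -0.4, -0.9]
opening: 0.0
finger_force: 0.0
```

To row units: -0.2 m is -0.2667, -0.16 m is -0.2133.

Request:
carry_out --targets "-0.0533 -0.04 0 0 0 0; -0.1067 -0.08 0 0 0 0; -0.16 -0.12 0 0 0 0; -0.2133 -0.16 0 0 0 0; -0.2667 -0.2 0 0 0 0"

```text
t: 22.15
ee_pos: [0.3653, -0.3334, 0.2553]
eef_rot: [3.141, 0.0, 1.578]
force: [1.2, -0.7, -0.5]
opening: -0.0001
finger_force: 0.0
```

```bash
python3 - <<'E'
from h import *
v=[.51544,.0248,.0108]
def red(im):
    b,g,r=[im[...,i].astype(int) for i in range(3)]
    m=((r>70)&(r>2.2*g)&(r>2.2*b)).astype(np.uint8); m[:,:230]=0;m[:,355:]=0;m[:150]=0;m[250:]=0
    n,_,st,c=cv2.connectedComponentsWithStats(m); return [(st[i,4],c[i].round(1)) for i in range(1,n) if st[i,4]>2]
for n in("top","side"):
    im=robot.snapshot(n); print(n,red(im))
    print(" expect lever flat",proj(n,W(v,tip(0)))[0].round(1),"tab",[proj(n,W(v,np.array([0,.0285+d+.0142-.016+g+.005,.126])))[0].round(1) for d,g in ((.005,.016),(.005,.006))])
    if n=="top":
        for r in (185,230): print(im[r,275:295,1], cv2.imread("pics/top0.png")[r,275:295,1])
print(robot.get_state()["t"],robot.get_state()["ee_pos"])
E
```

```text
top [(np.int32(29), array([272.6, 204.6])), (np.int32(35), array([320., 205.]))]
 expect lever flat [320.4 205.1] tab [array([268.2, 205. ]), array([271.7, 205. ])]
[76 75 76 75 76 76 76 73 56 30 17 26 54 69 75 73 74 73 74 74] [75 75 74 74 74 71 51 26 16 13 13 27 53 70 72 73 72 73 72 73]
[78 77 79 79 78 79 79 76 59 32 19 25 51 73 80 80 82 84 82 81] [79 77 77 77 78 75 53 27 14 14 14 28 49 72 81 82 80 81 82 81]
side [(np.int32(12), array([301.3, 183.8])), (np.int32(17), array([312.8, 210.1]))]
 expect lever flat [312.5 209.8] tab [array([300.1, 183.8]), array([300.9, 185.2])]
22.25 [ 0.36333433 -0.33614791  0.25518965]
```

```bash
python3 -c "
from rig import robot
print(robot.job_done())"
```

```text
the job is handed in; nothing more can be done
None
```

I handed the job in with the latch closed: the lever lies flat past centre, the loop is held behind the hook, and the cover has drawn in by about 6 mm. Handing in gave no verdict back, and I viewed 11 pictures against the limit of 10.

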